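Clamp the swage block with the hex key

ROBOT

A 6-joint arm with a two-finger parallel gripper is mounted at the origin on the work surface; the furniture and walls round the work are solid. World frame = base frame: x ahead of the robot, y to its left, z up, the work surface at z = 0. Lengths are in m, angles in degrees, forces in N, time in s.
With the tool pointing down it reaches from about 0.375 to 0.9 m from the base axis. Payload 3.1 kg.
Tool frame: the origin (TCP) lies at the very end of the fingers, on their centre line; the grasp point (between the pads) lies 19 mm behind it; z points along the fingers, y is the line along which they close (so a half turn about z gives the same grasp; the last joint's range is limited). The gripper opens to 87 mm and grips with 3 to 60 N. Pads are 19 mm wide; open, the fingers measure 117 mm over their backs; the gripper's body (75 mm by 190 mm) begins 51 mm behind the grasp point.
Start: joints at [-76.862, 30.224, 82.088, -0, 67.689, -10.227], TCP at [0.248, -0.574, 0.223] pointing down, gripper open.
Joint ranges: [-176.69, 176.69], [-43.24, 126.21], [12.49, 139.97], [-82, 262], [0, 151.66], [-163.58, 163.58]. Speed limits (degrees/s): [159.86, 159.86, 180, 180, 180, 180].

INTERFACE

Orientations are given as a 3x3 rotation matrix whose columns are the frame's x, y, z axes.
In Python, from rig import bot gives the robot as it stands.
- The arm moves only by the tool move_arm, never from a script. Its argument "increments" is a list of rows, each an object with "xyz": the shift along the tool's x, y, z in mm, a list of three; "roll": the turn about the tool's z in rad; "grip": the opening in per cent of the stroke, from 0 (shut) to 100 (fully open). A call has 1 to 5 rows; each row shifts and turns the commanded pose from where the row before left it, along the tool's axes as they then stand; what a row does not reach is not made up. A row lasts 1/12 s, in which the tool goes at most 41.7 mm and 7.16 degrees, less where a joint would pass 70% of its speed; a pose out of reach is approached as far as the arm can. A call is refused whole if a number of a shift passes 41.7 or a number of a turn 0.125, either way. A call with a gripper value outside its range is refused whole. The fingers move at their own pace and stop on an object; the grip force is fixed at half the most. Time passes only in rows, so rows that do not move let the fingers close. It gives the time, the measured TCP pose, the force, the opening and the grip force at its end, in the units of the state.
- bot.read_state(): the state, without advancing time (a new reading comes with each control period).
- bot.capture(name): name is "scene" or "top"; returns (picture, depth): 384x512x3 uint8, red, green, blue; 384x512 float32, m along the optical axis (not along the pixel's ray), 0 where there is no reading.
- bot.camera_model(name): a dict with "intrinsics" (3x3 intrinsics, pixels), "rvec" (rotation vector, rad) and "tvec" (3), from world to camera coordinates, as OpenCV has them. Camera axes: x right, y down, z forward; pixel columns grow to the right and rows downward; lengths in m; the calibration is good to about 2 mm. A picture is of the moment at which its call begins. camera_model takes no time and is no camera call.
- bot.hand_in(): hands the job in; it is judged then, once.
Trained networks look in the newest picture that a camera, given by its name, has taken for a name from the list of things; names that differ only in an ending like _2 or _b are one class to them, and where a whole thing is asked for, a point or a joint stands for the part that bears it (a point fixed in the world has none). Each returns a list of dicts, best first, with "conf" (0 to 1); they miss things now and then, are a little off and sometimes report something else, mostly with a low value. They report only what shows in the picture. A call takes as long as a camera call. They do not tell look-alikes from the thing itself.
- bot.spot_in(label, camera): "at" ([x, y, z] in m, in the coordinates of the camera as it stood for that picture, good to about 4 mm: the middle of the surface that is visible of it).
- bot.trace(label, camera): "mask" (384x512 bool, what is visible of it).
The state is a dict: "time_s": time; "joint_positions": joint angles; "qvel": joint speeds; "tau": joint torques, N m; "position": TCP position; "tcp_rot": TCP orientation; "force": force on the tool from outside, world axes, zero at the start; "moment": the same for the moment, N m; "opening": opening from 0.0 (shut) to 1.0 (fully open); "grasp_force": force on a finger pad.
Only numpy, scipy, OpenCV 4.12 (cv2) and the standard library are available. Lean on these libraries where they do the work, as an engineer would, in place of code of your own. Each camera call takes 0.05 s, during which the arm holds its last target. There are 200 camera calls.

TASK

The swage block lies loose in the bench vise. Take the larger hex key from its stand, lower its long arm into the vise's bore and turn it until it drops fully into the hidden socket, then turn the screw clockwise, taking a fresh grip of the key when your wrist runs out, until the jaw holds the block tight. Put the key back upright, fully down in its own hole of the stand, and knock nothing else over.

Things in the scene. Friction and masses are not known exactly. Their poses are not given: they have to be found in the camera images.
- key_bend (a point): corner of the larger L-shaped hex key (dark steel, 16 mm across flats, 0.28 kg), which stands long arm down in the wooden stand: the point where the axes of both arms meet, 113 mm above the tip. z runs up the long arm, x out along the short arm, whose end is 60 mm out and whose top is 9 mm above this point. Flats face y and -y along both arms and the bend: grip there, across 16 mm
- key_tip (a point): centre of the tip of that key's long arm, the end that goes into the screw; axes as key_bend, which is 113 mm up its z axis
- vise: low dark steel bench vise, 176 mm (x) x 88 mm, fixed to the table. Along x: fixed jaw, swage block, moving jaw, then at +46 mm the cam housing, 56 x 70 mm, the highest part, with the bore in its top. Origin: centre of the underside, z up
- bore (a point): centre of the mouth of the steel-bushed bore in the top of the vise's cam housing, 59 mm above the table. The mouth is a cone 28 mm wide at the rim that narrows in 6.5 mm to a plain bore 19.4 mm wide; the bore goes straight down to the cam screw, whose face is 29 mm below this point. Axes: the vise's, z up
- socket (a point): centre of the cam screw's face at the foot of the bore, 30 mm above the table. In it is a hexagon socket 16.8 mm across flats, 14 mm deep, at an unknown angle (the axes given are the vise's). The key's tip rests on this face until a turn of at most 60 degrees brings key and socket within about 5 degrees; then it drops, and fully home its tip is 14 mm below this point
- jaw: the vise's moving jaw, a bright steel slab 18 x 64 x 36 mm. Turning the screw clockwise (seen from above) moves it toward the block (the vise's -x). The screw has 3.8 rad from open to its stop, starts 0 to 0.9 rad from open, meets the block at about 3.2 and holds it tight from about 3.5; turning on to the stop is safe. It turns with about 0.15 N m and stays as left. Origin: foot of its clamping face
- swage: grooved steel swage block, 40 mm (along the vise) x 58 x 34 mm, 0.5 kg, that lies loose between the jaws on the vise's bed, 12 mm above the table, with about 3 mm of play. Origin: centre of its underside
- stand_hole (a point): centre of the mouth of the key's own hole, the larger one in the stand (a wooden block 60 x 150 x 50 mm, fixed), 51 mm above the table. Brass bush with the same cone and 19.4 mm bore as in the vise; the hole is 45 mm deep, so the key at home has its tip 45 mm below this point; it may lean a degree there. Axes: the stand's, z up; the smaller hole is 88 mm away along y
- small_key: smaller L-shaped hex key (8 mm across flats, its top 80 mm above the table, short arm 34 mm), standing loose in the narrower hole of the stand; not needed. Origin: its tip
- glue: small white needle glue bottle, 25 mm wide, 100 mm tall, standing loose behind the vise; not needed. Origin: centre of its underside
- screw_pot: small white screw-lid pot, 45 mm wide, 38 mm tall, standing loose in front of the vise; not needed. Origin: centre of its underside
Mind the look-alikes: they are no part of the job. What is shaped like the part that bears key_bend but blue or yellow is not meant.

How it is judged:
By the outcome, as a careful person would: the job done as asked, in the order asked, and still so for the second after the job is handed in, with the robot touching nothing.
It also fails if it takes over 62 s, if anything falls off the work surface, if the arm or the gripper's body presses on something with over 40 N, if the wrist force passes 120 N, or if a joint passes its speed limit or range.

## Working session

There is one attempt and no reset: what is moved stays moved. The work goes in short steps, Python scripts to look and compute and a tool call to move; the robot and the scene stay as the last step left them, time stands still between calls to the robot, and variables do not carry over. Pictures are saved under pics/ and viewed, at most 10 in all, crops included, and the job is handed in when it is done.

Besides the shell and the picture viewer there is one more tool, called after "Emit:" by a JSON object that holds its "op" and its "data". move_arm: Moves the arm, as the interface text tells. Its arguments: {"type":"object","properties":{"increments":{"type":"array"}},"required":["increments"]}

```bash
mkdir -p pics; ls; cat > h.py <<'E'
import numpy as np,cv2
from rig import bot
def cam(n):
    m=bot.camera_model(n);R=cv2.Rodrigues(np.array(m["rvec"],float))[0];return np.array(m["intrinsics"],float),R,np.array(m["tvec"],float).ravel()
def w(n,p): K,R,t=cam(n);return R.T@(np.array(p)-t)
def cloud(n,d):
    K,R,t=cam(n);v,u=np.mgrid[:384,:512]
    P=np.stack([(u-K[0,2])/K[0,0]*d,(v-K[1,2])/K[1,1]*d,d],-1)
    return (P-t)@R
def grab(n,save=None):
    im,d=bot.capture(n)
    if save: cv2.imwrite(f"pics/{save}.png",im[...,::-1])
    return im,cloud(n,d),d
E
python3 - <<'E'
from h import *
for n in("top","scene"):
    im,P,d=grab(n);np.savez(f"{n}.npz",im=im,P=P,d=d)
    cv2.imwrite(f"pics/{n}0.png",im[...,::-1])
    K,R,t=cam(n);print(n,"cam at",-R.T@t,K[0,0])
    for l in("key_bend","bore","stand_hole","vise","small_key","glue","screw_pot","swage","jaw"):
        for r in bot.spot_in(l,n)[:3]: print(l,round(r["conf"],2),w(n,r["at"]).round(4))
print(bot.read_state())
E
```

```text
pics
top cam at [0.39360006 0.09337872 1.26346213] 392.46431003468797
key_bend 0.85 [0.655  0.2957 0.017 ]
key_bend 0.67 [0.4595 0.2166 0.1288]
key_bend 0.6 [ 0.5558 -0.1123  0.0498]
bore 0.69 [ 0.5555 -0.1105  0.0501]
stand_hole 0.9 [0.4816 0.2905 0.052 ]
vise 0.86 [ 0.5584 -0.1083  0.0496]
glue 0.52 [0.7069 0.0142 0.055 ]
screw_pot 0.65 [0.3973 0.0766 0.043 ]
swage 0.79 [ 0.5615 -0.1588  0.0395]
jaw 0.54 [ 0.5604 -0.1291  0.0517]
scene cam at [-0.22686824  0.84309875  0.94123787] 440.4067345902663
key_bend 0.83 [0.4671 0.2394 0.115 ]
key_bend 0.83 [0.1482 0.3423 0.0175]
key_bend 0.52 [0.655  0.2989 0.0153]
bore 0.7 [ 0.5456 -0.0874  0.0362]
stand_hole 0.85 [0.4582 0.3028 0.0508]
vise 0.94 [ 0.5473 -0.088   0.0337]
screw_pot 0.55 [0.3954 0.0824 0.0351]
swage 0.69 [ 0.549  -0.1621  0.0397]
jaw 0.57 [ 0.5466 -0.0865  0.036 ]
{'time_s': 1.0, 'joint_positions': array([-7.68610620e+01,  3.02253114e+01,  8.20867918e+01,  1.87963455e-03,
        6.76884413e+01, -1.02274988e+01]), 'qvel': array([ 0.0443889 ,  0.05216386,  0.06788844, -0.00232994, -0.01422007,
        0.00418185]), 'tau': array([-4.33086170e-04, -4.40021110e+01, -1.76990390e+01,  6.34245481e-02,
        5.03636885e-02, -1.13007127e-05]), 'position': array([ 0.24791272, -0.57371741,  0.22253406]), 'tcp_rot': array([[ 9.17992052e-01,  3.96598779e-01,  2.73949899e-05],
       [ 3.96598779e-01, -9.17992053e-01,  1.61535205e-05],
       [ 3.15548496e-05, -3.96398393e-06, -9.99999999e-01]]), 'force': array([-0.11782241, -0.02863717, -0.80153053]), 'moment': array([-0.02225324,  0.00589846,  0.00803891]), 'grasp_force': 0.0, 'opening': 1.0014421504124507}
```

View pics/top0.png

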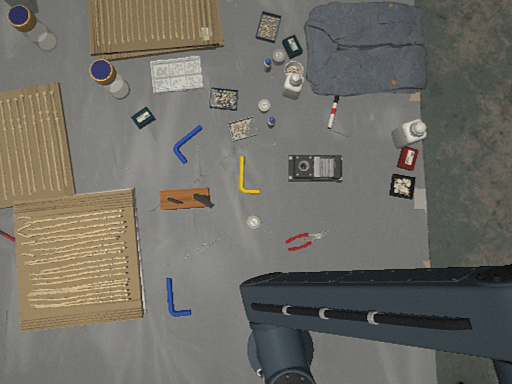

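View pics/scene0.png

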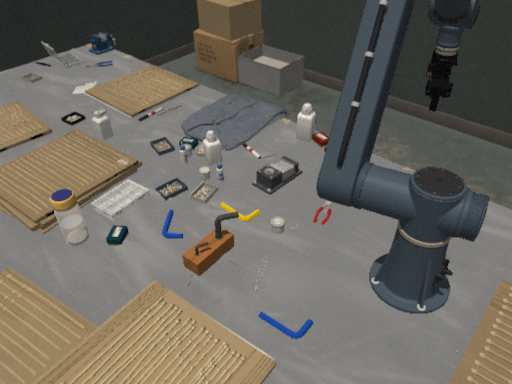

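```bash
python3 - <<'E'
from h import *
T=np.load("top.npz");S=np.load("scene.npz")
c=np.vstack([np.hstack([cv2.resize(T["im"][170:225,145:225],None,fx=5,fy=5),cv2.resize(T["im"][140:195,275:355],None,fx=5,fy=5)]),cv2.resize(S["im"][150:280,170:320],(800,300)) if 0 else np.hstack([cv2.resize(S["im"][205:275,175:255],None,fx=5,fy=4.6),cv2.resize(S["im"][140:210,240:320],None,fx=5,fy=4.6)])])
print(c.shape);cv2.imwrite("pics/c0.png",c[...,::-1])
for n,D in(("top",T),("scene",S)):
    P=D["P"];x,y,z=P[...,0],P[...,1],P[...,2]
    def box(a,b,e,f,z0,z1): return P[(x>a)&(x<b)&(y>e)&(y<f)&(z>z0)&(z<z1)]
    k=box(.42,.52,.15,.4,.095,.16);print(n,"key",len(k),k.mean(0),k.max(0),k.min(0))
    q=cv2.minAreaRect((k[:,:2]*1000).astype(np.float32));print(q)
    k=box(.40,.56,.15,.4,.044,.058);print("stand",len(k),np.median(k[:,2]),cv2.minAreaRect((k[:,:2]*1000).astype(np.float32)))
    k=box(.40,.56,.15,.4,.065,.09);print("small",len(k),k.mean(0) if len(k) else 0)
    k=box(.45,.65,-.25,0.03,.02,.08);print("vise",len(k),k[:,2].max(),cv2.minAreaRect((k[:,:2]*1000).astype(np.float32)))
    k=box(.45,.65,-.25,0.03,.054,.066);print("housing",len(k),k.mean(0),cv2.minAreaRect((k[:,:2]*1000).astype(np.float32)))
E
```

```text
(597, 800, 3)
top key 123 [0.46091245 0.21891697 0.12384364] [0.48179972 0.24852928 0.13014986] [0.43918023 0.18970651 0.1121848 ]
((461.66741943359375, 220.00318908691406), (65.1899185180664, 15.903156280517578), 57.708831787109375)
stand 813 0.04988030753025469 ((475.07666015625, 286.3142395019531), (60.0062370300293, 150.31591796875), 2.9007391929626465)
small 33 [0.46622416 0.3158059  0.07833821]
vise 1093 0.06229415958116551 ((562.7600708007812, -129.24356079101562), (166.80902099609375, 78.1358413696289), 88.97166442871094)
housing 323 [ 0.5654266  -0.08994066  0.05679972] ((564.7241821289062, -129.77108764648438), (144.34881591796875, 69.4970932006836), 88.93248748779297)
scene key 167 [0.46261731 0.22730002 0.11845222] [0.48323103 0.25521342 0.12850112] [0.43983034 0.19352649 0.09510327]
((463.79327392578125, 223.32217407226562), (68.08091735839844, 19.33403778076172), 59.49867248535156)
stand 757 0.04938554704558909 ((477.3649597167969, 287.14117431640625), (63.88761901855469, 152.74533081054688), 3.1581807136535645)
small 90 [0.47102352 0.28689596 0.07675748]
vise 762 0.06240793674491533 ((564.7867431640625, -128.685791015625), (153.5093536376953, 79.12976837158203), 87.44495391845703)
housing 151 [ 0.56500824 -0.08360249  0.05623373] ((566.1089477539062, -118.61628723144531), (127.32791900634766, 73.99809265136719), 88.92281341552734)
```

View pics/c0.png

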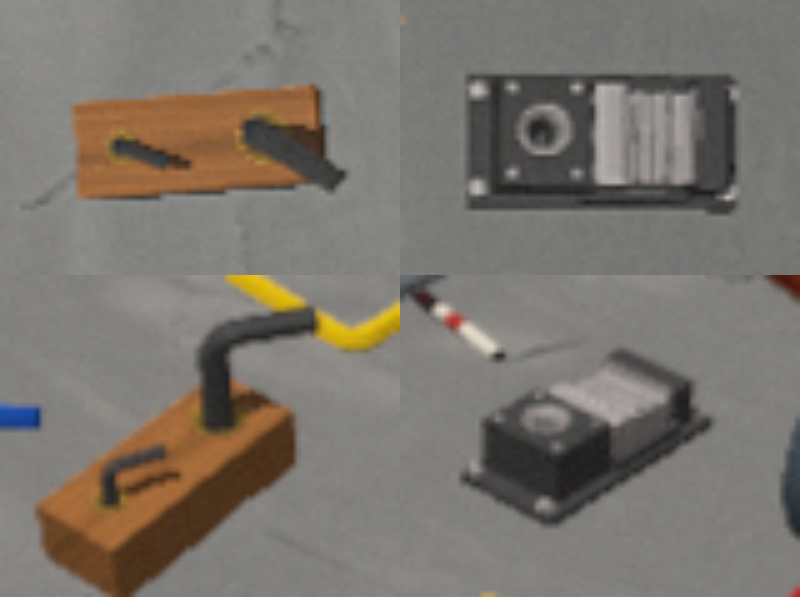

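The crops show the stand with the dark key: bend at about (197,196) in the top picture, short arm pointing right and down. The vise bore is at about top px (304,166). The blue and yellow look-alikes lie flat elsewhere. Moving over the stand now.

Emit:
{"op": "move_arm", "data": {"increments": [{"xyz":[25.4,-31.4,0],"roll":0,"grip":100},{"xyz":[25.4,-31.4,0],"roll":0,"grip":100},{"xyz":[25.4,-31.4,0],"roll":0,"grip":100},{"xyz":[25.4,-31.4,0],"roll":0,"grip":100},{"xyz":[25.4,-31.4,0],"roll":0,"grip":100}]}}

```text
time_s: 1.42
position: [0.3024, -0.3775, 0.2226]
tcp_rot: [[0.918, 0.396, 0.0], [0.396, -0.918, -0.0], [0.0, 0.0, -1.0]]
force: [1.7, 0.4, -0.5]
opening: 0.998
grasp_force: 0.0
```

Emit:
{"op": "move_arm", "data": {"increments": [{"xyz":[25.4,-31.4,0],"roll":0,"grip":100},{"xyz":[25.4,-31.4,0],"roll":0,"grip":100},{"xyz":[25.4,-31.4,0],"roll":0,"grip":100},{"xyz":[25.4,-31.4,0],"roll":0,"grip":100},{"xyz":[25.4,-31.4,0],"roll":0,"grip":100}]}}

```text
time_s: 1.83
position: [0.3567, -0.1831, 0.2229]
tcp_rot: [[0.918, 0.396, 0.001], [0.396, -0.918, -0.001], [0.001, 0.001, -1.0]]
force: [0.5, 0.6, 0.1]
opening: 0.997
grasp_force: 0.0
```

Emit:
{"op": "move_arm", "data": {"increments": [{"xyz":[25.4,-31.4,0],"roll":0,"grip":100},{"xyz":[25.4,-31.4,0],"roll":0,"grip":100},{"xyz":[25.4,-31.4,0],"roll":0,"grip":100},{"xyz":[25.4,-31.4,0],"roll":0,"grip":100},{"xyz":[25.4,-31.4,0],"roll":0,"grip":100}]}}

```text
time_s: 2.25
position: [0.4112, 0.0117, 0.223]
tcp_rot: [[0.918, 0.396, 0.001], [0.396, -0.918, -0.0], [0.001, 0.001, -1.0]]
force: [1.2, -0.2, -0.0]
opening: 1.002
grasp_force: 0.0
```

```bash
python3 - <<'E'
from h import *
s=bot.read_state();print(s["time_s"],s["joint_positions"].round(1),s["position"],s["tcp_rot"].round(3).tolist())
def ray(n,u,v,z):
    K,R,t=cam(n);d=R.T@np.linalg.inv(K)@[u,v,1];c=-R.T@t;return c+d*(z-c[2])/d[2]
print("bore",ray("top",545/5-.4-400/5+275,129/5-.4+140,.059),"scene",ray("scene",240+(543-400)/5-.4,140+(418-275)/4.6-.4,.059))
for n in("top","scene"):
    P=np.load(n+".npz")["P"];x,y,z=P[...,0],P[...,1],P[...,2]
    k=P[(x>.5)&(x<.62)&(y>-.108)&(y<-.03)&(z>.053)&(z<.07)];print(n,cv2.minAreaRect((k[:,:2]*1000).astype(np.float32)))
E
```

```text
2.25 [-14.   13.7 111.1  -0.   55.2  52.6] [0.41120225 0.01168938 0.22296045] [[0.918, 0.396, 0.001], [0.396, -0.918, -0.0], [0.001, 0.001, -1.0]]
bore [ 0.56688851 -0.08766939  0.059     ] scene [ 0.5704682  -0.08524707  0.059     ]
top ((565.698974609375, -82.91857147216797), (50.25316619873047, 69.59800720214844), 88.59541320800781)
scene ((567.5234985351562, -80.59492492675781), (74.09130859375, 53.87886428833008), 1.0272427797317505)
```

Emit:
{"op": "move_arm", "data": {"increments": [{"xyz":[25.4,-31.4,0],"roll":0,"grip":100},{"xyz":[25.4,-31.4,0],"roll":0,"grip":100},{"xyz":[25.4,-31.4,0],"roll":0,"grip":100},{"xyz":[25.4,-31.4,0],"roll":0,"grip":100},{"xyz":[25.4,-31.4,0],"roll":0,"grip":100}]}}

```text
time_s: 2.67
position: [0.4654, 0.2065, 0.2228]
tcp_rot: [[0.918, 0.397, 0.001], [0.397, -0.918, 0.0], [0.001, 0.0, -1.0]]
force: [0.8, -0.4, -0.8]
opening: 1.0
grasp_force: 0.0
```

Emit:
{"op": "move_arm", "data": {"increments": [{"xyz":[26.4,-31.4,0],"roll":0,"grip":100},{"xyz":[0,0,0],"roll":-0.1249,"grip":100},{"xyz":[0,0,0],"roll":-0.1249,"grip":100},{"xyz":[0,0,0],"roll":-0.1249,"grip":100},{"xyz":[0,0,0],"roll":-0.1249,"grip":100}]}}

```text
time_s: 3.08
position: [0.4769, 0.2441, 0.2225]
tcp_rot: [[0.61, 0.792, -0.0], [0.792, -0.61, -0.0], [-0.0, 0.0, -1.0]]
force: [-0.0, -0.3, 0.4]
opening: 1.0
grasp_force: 0.0
```

Emit:
{"op": "move_arm", "data": {"increments": [{"xyz":[0,0,0],"roll":-0.1249,"grip":100},{"xyz":[0,0,0],"roll":-0.1249,"grip":100},{"xyz":[0,0,0],"roll":-0.1249,"grip":100},{"xyz":[0,0,0],"roll":-0.1249,"grip":100},{"xyz":[0,0,0],"roll":-0.1249,"grip":100}]}}

```text
time_s: 3.5
position: [0.477, 0.2436, 0.2227]
tcp_rot: [[0.033, 0.999, 0.0], [0.999, -0.033, 0.0], [0.0, 0.0, -1.0]]
force: [1.0, -0.9, -0.6]
opening: 1.002
grasp_force: 0.0
```

Emit:
{"op": "move_arm", "data": {"increments": [{"xyz":[0,0,0],"roll":-0.1249,"grip":100},{"xyz":[0,0,0],"roll":-0.1249,"grip":100},{"xyz":[0,0,0],"roll":-0.1249,"grip":100},{"xyz":[0,0,0],"roll":-0.1249,"grip":100},{"xyz":[0,0,0],"roll":-0.1249,"grip":100}]}}

```text
time_s: 3.92
position: [0.477, 0.2436, 0.2227]
tcp_rot: [[-0.558, 0.83, 0.0], [0.83, 0.558, 0.0], [-0.0, 0.0, -1.0]]
force: [0.4, 0.1, 0.5]
opening: 1.0
grasp_force: 0.0
```

Emit:
{"op": "move_arm", "data": {"increments": [{"xyz":[0,0,0],"roll":-0.1249,"grip":100},{"xyz":[0,0,0],"roll":-0.1249,"grip":100},{"xyz":[0,0,0],"roll":-0.1249,"grip":100},{"xyz":[0,0,0],"roll":-0.1249,"grip":100},{"xyz":[0,0,0],"roll":-0.1249,"grip":100}]}}

```text
time_s: 4.33
position: [0.477, 0.2436, 0.2227]
tcp_rot: [[-0.938, 0.347, 0.0], [0.347, 0.938, 0.0], [-0.0, 0.0, -1.0]]
force: [0.1, 0.8, 0.6]
opening: 1.001
grasp_force: 0.0
```

Emit:
{"op": "move_arm", "data": {"increments": [{"xyz":[0,0,0],"roll":-0.1249,"grip":100},{"xyz":[0,0,0],"roll":-0.1249,"grip":100},{"xyz":[0,0,0],"roll":-0.1249,"grip":100},{"xyz":[0,0,0],"roll":-0.1249,"grip":100},{"xyz":[0,0,0],"roll":-0.1249,"grip":100}]}}

```text
time_s: 4.75
position: [0.477, 0.2436, 0.2227]
tcp_rot: [[-0.964, -0.267, 0.0], [-0.267, 0.964, 0.0], [-0.0, 0.0, -1.0]]
force: [0.0, 0.4, -0.1]
opening: 0.999
grasp_force: 0.0
```

Emit:
{"op": "move_arm", "data": {"increments": [{"xyz":[0,0,0],"roll":-0.1249,"grip":100},{"xyz":[0,0,0],"roll":-0.1249,"grip":100},{"xyz":[0,0,0],"roll":-0.1249,"grip":100},{"xyz":[0,0,0],"roll":-0.1249,"grip":100},{"xyz":[0,0,0],"roll":-0.1249,"grip":60}]}}

```text
time_s: 5.17
position: [0.477, 0.2436, 0.2227]
tcp_rot: [[-0.626, -0.78, 0.0], [-0.78, 0.626, 0.0], [-0.0, -0.0, -1.0]]
force: [-0.1, 0.3, 0.7]
opening: 0.972
grasp_force: 0.0
```

Emit:
{"op": "move_arm", "data": {"increments": [{"xyz":[0,0,20],"roll":-0.1249,"grip":60},{"xyz":[0,0,20],"roll":0,"grip":60},{"xyz":[0,0,20],"roll":0,"grip":60},{"xyz":[0,0,0],"roll":0,"grip":60}]}}

```text
time_s: 5.5
position: [0.4744, 0.2428, 0.1595]
tcp_rot: [[-0.529, -0.848, -0.007], [-0.848, 0.529, -0.002], [0.005, 0.005, -1.0]]
force: [-0.7, -0.7, -0.1]
opening: 0.703
grasp_force: 0.0
```

```bash
python3 - <<'E'
from h import *
s=bot.read_state();print(s["time_s"],s["joint_positions"].round(1),s["position"].round(4),s["tcp_rot"].round(3).tolist(),s["force"])
a=grab("scene")[0];b=grab("top")[0]
c=np.hstack([cv2.resize(a[185:275,170:260],(400,400)),cv2.resize(b[150:240,150:240],(400,400))]);cv2.imwrite("pics/c1.png",c[...,::-1])
E
```

```text
5.5 [  15.1   28.4   98.6    0.    53.4 -133. ] [0.4744 0.2428 0.1595] [[-0.529, -0.848, -0.007], [-0.848, 0.529, -0.002], [0.005, 0.005, -1.0]] [-0.7492684  -0.65239754 -0.09170961]
```

View pics/c1.png

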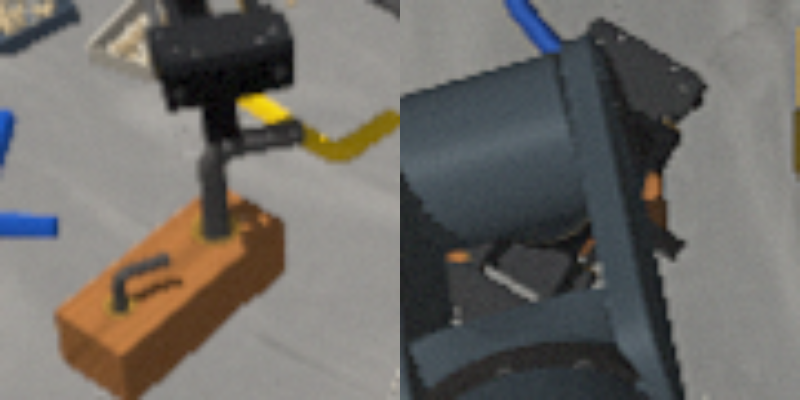

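The scene crop shows the gripper centred above the bend of the dark key (about (210,150) in the crop). Descending and gripping.

Emit:
{"op": "move_arm", "data": {"increments": [{"xyz":[0,0,20],"roll":0,"grip":60},{"xyz":[0,0,20],"roll":0,"grip":60},{"xyz":[0,0,16],"roll":0,"grip":60},{"xyz":[0,0,8],"roll":0,"grip":60},{"xyz":[0,0,0],"roll":0,"grip":60}]}}

```text
time_s: 6.02
position: [0.4768, 0.2435, 0.0982]
tcp_rot: [[-0.529, -0.849, -0.001], [-0.849, 0.529, -0.0], [0.001, 0.001, -1.0]]
force: [-0.8, 1.1, -0.4]
opening: 0.603
grasp_force: 0.0
```

Emit:
{"op": "move_arm", "data": {"increments": [{"xyz":[0,0,0],"roll":0,"grip":0},{"xyz":[0,0,0],"roll":0,"grip":0},{"xyz":[0,0,0],"roll":0,"grip":0},{"xyz":[0,0,0],"roll":0,"grip":0},{"xyz":[0,0,0],"roll":0,"grip":0}]}}

```text
time_s: 6.43
position: [0.4774, 0.2437, 0.0993]
tcp_rot: [[-0.529, -0.849, 0.001], [-0.849, 0.529, 0.0], [-0.001, -0.001, -1.0]]
force: [0.1, 0.5, 0.5]
opening: 0.304
grasp_force: 0.0
```

Emit:
{"op": "move_arm", "data": {"increments": [{"xyz":[0,0,0],"roll":0,"grip":0},{"xyz":[0,0,0],"roll":0,"grip":0},{"xyz":[0,0,0],"roll":0,"grip":0}]}}

```text
time_s: 6.68
position: [0.4773, 0.2436, 0.0989]
tcp_rot: [[-0.529, -0.849, 0.001], [-0.849, 0.529, 0.0], [-0.001, -0.001, -1.0]]
force: [0.1, -1.2, 1.7]
opening: 0.179
grasp_force: 30.0
```

Emit:
{"op": "move_arm", "data": {"increments": [{"xyz":[0,0,-10],"roll":0,"grip":0},{"xyz":[0,0,-20],"roll":0,"grip":0},{"xyz":[0,0,-20],"roll":0,"grip":0},{"xyz":[0,0,-20],"roll":0,"grip":0},{"xyz":[0,0,-20],"roll":0,"grip":0}]}}

```text
time_s: 7.1
position: [0.4758, 0.2433, 0.1892]
tcp_rot: [[-0.529, -0.848, -0.002], [-0.848, 0.529, -0.001], [0.002, 0.002, -1.0]]
force: [0.2, -0.3, -3.5]
opening: 0.177
grasp_force: 30.0
```

Emit:
{"op": "move_arm", "data": {"increments": [{"xyz":[0,0,0],"roll":0.05,"grip":0},{"xyz":[0,0,0],"roll":0.1,"grip":0},{"xyz":[0,0,0],"roll":0.1,"grip":0},{"xyz":[0,0,0],"roll":0,"grip":0}]}}

```text
time_s: 7.43
position: [0.476, 0.2434, 0.1886]
tcp_rot: [[-0.724, -0.69, -0.002], [-0.69, 0.724, -0.0], [0.001, 0.001, -1.0]]
force: [-0.6, -0.1, -3.3]
opening: 0.179
grasp_force: 30.0
```

```bash
python3 - <<'E'
from h import *
s=bot.read_state();print(s["time_s"],s["joint_positions"].round(1),s["position"].round(4),s["tcp_rot"].round(3).tolist(),s["force"],s["opening"])
a,P,d=grab("scene");b=grab("top")[0]
c=np.hstack([cv2.resize(a[165:275,160:270],(400,400)),cv2.resize(b[150:240,150:240],(400,400))]);cv2.imwrite("pics/c2.png",c[...,::-1])
R=s["tcp_rot"];print(R.T@(np.array([.567,-.0855,0])-s["position"])*1000)
E
```

```text
7.4333 [  15.1   25.9   97.1    0.    57.1 -118.5] [0.476  0.2434 0.1886] [[-0.724, -0.69, -0.002], [-0.69, 0.724, -0.0], [0.001, 0.001, -1.0]] [-0.55688696 -0.07714862 -3.30771912] 0.17925653030596023
[ 160.78177629 -301.03414523  188.57636129]
```

View pics/c2.png

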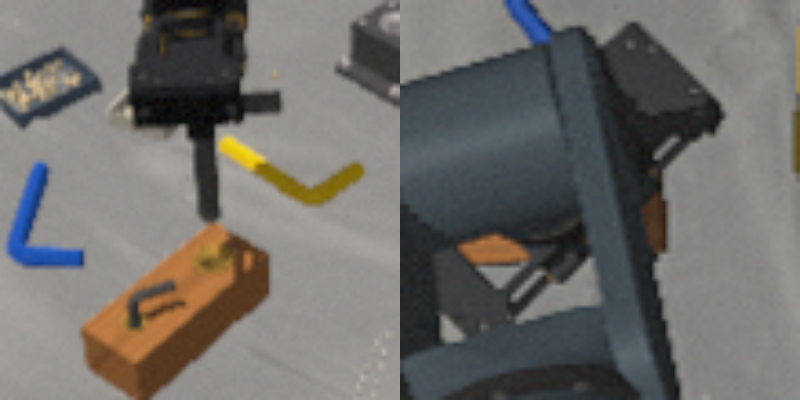

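The key is held and lifted (tip at crop (208,215)), and the stand hole is empty. Moving to the vise.

Emit:
{"op": "move_arm", "data": {"increments": [{"xyz":[10,-18,0],"roll":0,"grip":0},{"xyz":[16,-30,0],"roll":0,"grip":0},{"xyz":[16,-30,0],"roll":0,"grip":0},{"xyz":[16,-30,0],"roll":0,"grip":0},{"xyz":[16,-30,0],"roll":0,"grip":0}]}}

```text
time_s: 7.95
position: [0.5187, 0.0914, 0.1884]
tcp_rot: [[-0.72, -0.693, -0.001], [-0.693, 0.72, 0.0], [0.001, 0.001, -1.0]]
force: [-0.4, 0.8, -3.2]
opening: 0.18
grasp_force: 30.0
```

Emit:
{"op": "move_arm", "data": {"increments": [{"xyz":[16,-30,0],"roll":0,"grip":0},{"xyz":[16,-30,0],"roll":0,"grip":0},{"xyz":[16,-30,0],"roll":0,"grip":0},{"xyz":[16,-30,0],"roll":0,"grip":0},{"xyz":[16,-30,0],"roll":0,"grip":0}]}}

```text
time_s: 8.37
position: [0.5645, -0.0726, 0.1883]
tcp_rot: [[-0.721, -0.693, -0.001], [-0.693, 0.721, 0.001], [0.0, 0.001, -1.0]]
force: [1.4, 0.6, -3.2]
opening: 0.18
grasp_force: 30.0
```

Emit:
{"op": "move_arm", "data": {"increments": [{"xyz":[7.5,-13,10],"roll":0,"grip":0},{"xyz":[0,0,10],"roll":0,"grip":0},{"xyz":[0,0,0],"roll":0,"grip":0},{"xyz":[0,0,0],"roll":0,"grip":0}]}}

```text
time_s: 8.7
position: [0.5664, -0.0841, 0.1671]
tcp_rot: [[-0.722, -0.692, -0.005], [-0.692, 0.722, 0.002], [0.002, 0.005, -1.0]]
force: [-0.8, 0.1, -2.3]
opening: 0.183
grasp_force: 30.0
```

```bash
python3 - <<'E'
from h import *
s=bot.read_state();print(s["time_s"],s["joint_positions"].round(1),s["position"].round(4),s["tcp_rot"].round(3).tolist(),s["force"],s["opening"])
a,P,d=grab("scene");b,Q,_=grab("top")
c=np.hstack([cv2.resize(a[130:200,235:305],(400,400)),cv2.resize(b[130:200,270:340],(400,400))]);cv2.imwrite("pics/c3.png",c[...,::-1])
p=s["position"];m=(abs(P[...,0]-p[0])<.03)&(abs(P[...,1]-p[1])<.03)
z=P[...,2]
for lo in np.arange(.065,.15,.01):
    k=P[m&(z>lo)&(z<lo+.01)]
    if len(k): print(round(lo,3),len(k),k.mean(0).round(4))
E
```

```text
8.7 [ -19.6   30.3   92.7    0.    57.3 -153.5] [ 0.5664 -0.0841  0.1671] [[-0.722, -0.692, -0.005], [-0.692, 0.722, 0.002], [0.002, 0.005, -1.0]] [-0.83956359  0.06264334 -2.25932064] 0.18342405253525965
0.065 1 [ 0.574  -0.0779  0.0726]
0.075 12 [ 0.5651 -0.0793  0.0801]
0.085 12 [ 0.5655 -0.0772  0.0903]
0.095 12 [ 0.5657 -0.0796  0.0988]
0.105 11 [ 0.5648 -0.0773  0.1099]
0.115 13 [ 0.5642 -0.0775  0.1198]
0.125 15 [ 0.564  -0.0793  0.1296]
0.135 15 [ 0.5647 -0.0788  0.1398]
0.145 13 [ 0.5632 -0.0804  0.1494]
```

View pics/c3.png

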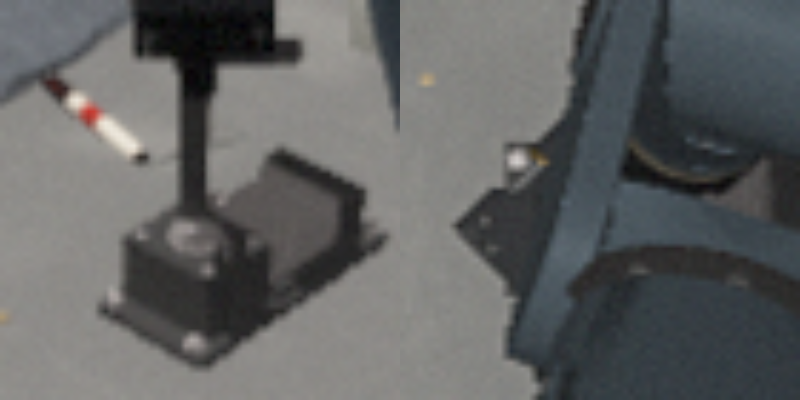

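The key hangs vertical, with its tip just above the bore mouth at crop (195,225). Lowering it.

Emit:
{"op": "move_arm", "data": {"increments": [{"xyz":[0,0,5],"roll":0,"grip":0},{"xyz":[0,0,5],"roll":0,"grip":0},{"xyz":[0,0,5],"roll":0,"grip":0},{"xyz":[0,0,5],"roll":0,"grip":0},{"xyz":[0,0,4],"roll":0,"grip":0}]}}

```text
time_s: 9.22
position: [0.5678, -0.0856, 0.1441]
tcp_rot: [[-0.722, -0.692, -0.001], [-0.692, 0.722, -0.001], [0.001, 0.0, -1.0]]
force: [-1.8, -1.1, -0.8]
opening: 0.181
grasp_force: 30.0
```

Emit:
{"op": "move_arm", "data": {"increments": [{"xyz":[0,0,3],"roll":0,"grip":0},{"xyz":[0,0,3],"roll":0,"grip":0},{"xyz":[0,0,3],"roll":0,"grip":0},{"xyz":[0,0,0],"roll":0,"grip":0}]}}

```text
time_s: 9.55
position: [0.5676, -0.0858, 0.1347]
tcp_rot: [[-0.723, -0.691, -0.002], [-0.691, 0.723, 0.0], [0.001, 0.001, -1.0]]
force: [-2.5, -2.6, -4.1]
opening: 0.178
grasp_force: 30.0
```

Emit:
{"op": "move_arm", "data": {"increments": [{"xyz":[0,0,3],"roll":0,"grip":0},{"xyz":[0,0,3],"roll":0,"grip":0},{"xyz":[0,0,3],"roll":0,"grip":0},{"xyz":[0,0,2],"roll":0,"grip":0},{"xyz":[0,0,0],"roll":0,"grip":0}]}}

```text
time_s: 9.97
position: [0.5679, -0.0856, 0.1239]
tcp_rot: [[-0.723, -0.691, -0.001], [-0.691, 0.723, 0.0], [0.001, 0.001, -1.0]]
force: [-2.4, -2.3, -5.0]
opening: 0.18
grasp_force: 30.0
```

Emit:
{"op": "move_arm", "data": {"increments": [{"xyz":[0,0,1],"roll":0,"grip":0},{"xyz":[0,0,1],"roll":0,"grip":0},{"xyz":[0,0,0],"roll":0,"grip":0}]}}

```text
time_s: 10.22
position: [0.5682, -0.0856, 0.1228]
tcp_rot: [[-0.723, -0.691, -0.0], [-0.691, 0.723, 0.0], [0.0, 0.0, -1.0]]
force: [-3.8, -2.6, -1.4]
opening: 0.177
grasp_force: 30.0
```

Emit:
{"op": "move_arm", "data": {"increments": [{"xyz":[0,0,1],"roll":0.06,"grip":0},{"xyz":[0,0,0.5],"roll":0.06,"grip":0},{"xyz":[0,0,0],"roll":0.06,"grip":0},{"xyz":[0,0,0],"roll":0.06,"grip":0}]}}

```text
time_s: 10.55
position: [0.5686, -0.0855, 0.1225]
tcp_rot: [[-0.868, -0.497, 0.001], [-0.497, 0.868, -0.0], [-0.001, -0.001, -1.0]]
force: [-5.3, -1.7, 6.6]
opening: 0.182
grasp_force: 30.0
```

Emit:
{"op": "move_arm", "data": {"increments": [{"xyz":[0,0,0.3],"roll":0.06,"grip":0},{"xyz":[0,0,0],"roll":0.06,"grip":0},{"xyz":[0,0,0.3],"roll":0.06,"grip":0},{"xyz":[0,0,0],"roll":0.06,"grip":0}]}}

```text
time_s: 10.88
position: [0.5689, -0.0855, 0.1224]
tcp_rot: [[-0.961, -0.277, 0.002], [-0.277, 0.961, -0.0], [-0.002, -0.001, -1.0]]
force: [-4.7, -2.6, 8.1]
opening: 0.182
grasp_force: 30.0
```

Emit:
{"op": "move_arm", "data": {"increments": [{"xyz":[0,0,0],"roll":0.06,"grip":0},{"xyz":[0,0,0],"roll":0.06,"grip":0}]}}

```text
time_s: 11.05
position: [0.5689, -0.0855, 0.1223]
tcp_rot: [[-0.987, -0.16, 0.002], [-0.16, 0.987, -0.0], [-0.002, -0.001, -1.0]]
force: [-4.4, -2.0, 6.6]
opening: 0.178
grasp_force: 30.0
```

Emit:
{"op": "move_arm", "data": {"increments": [{"xyz":[0,0,0],"roll":0.06,"grip":0},{"xyz":[0,0,0],"roll":0.06,"grip":0}]}}

```text
time_s: 11.22
position: [0.5685, -0.0855, 0.1213]
tcp_rot: [[-0.999, -0.04, 0.001], [-0.04, 0.999, -0.0], [-0.001, -0.0, -1.0]]
force: [-2.7, -1.3, -2.2]
opening: 0.178
grasp_force: 30.0
```

Emit:
{"op": "move_arm", "data": {"increments": [{"xyz":[0,0,0],"roll":0.06,"grip":0},{"xyz":[0,0,0],"roll":0.06,"grip":0}]}}

```text
time_s: 11.38
position: [0.5684, -0.0855, 0.1206]
tcp_rot: [[-0.997, 0.08, 0.0], [0.08, 0.997, 0.0], [-0.0, 0.0, -1.0]]
force: [-3.3, -2.7, -1.9]
opening: 0.183
grasp_force: 30.0
```

The force dropped and z is falling, so the key has entered the socket. Pressing it down.

Emit:
{"op": "move_arm", "data": {"increments": [{"xyz":[0,0,2],"roll":0,"grip":0},{"xyz":[0,0,2],"roll":0,"grip":0},{"xyz":[0,0,2],"roll":0,"grip":0},{"xyz":[0,0,0],"roll":0,"grip":0}]}}

```text
time_s: 11.72
position: [0.5683, -0.0855, 0.1139]
tcp_rot: [[-0.997, 0.076, -0.0], [0.076, 0.997, 0.0], [0.0, 0.0, -1.0]]
force: [-1.8, -1.6, -3.4]
opening: 0.181
grasp_force: 30.0
```

Emit:
{"op": "move_arm", "data": {"increments": [{"xyz":[0,0,2],"roll":0,"grip":0},{"xyz":[0,0,2],"roll":0,"grip":0},{"xyz":[0,0,1],"roll":0,"grip":0},{"xyz":[0,0,1],"roll":0,"grip":0},{"xyz":[0,0,0],"roll":0,"grip":0}]}}

```text
time_s: 12.13
position: [0.5685, -0.0857, 0.1089]
tcp_rot: [[-0.997, 0.077, 0.0], [0.077, 0.997, -0.0], [-0.0, -0.0, -1.0]]
force: [-3.1, -2.2, 2.3]
opening: 0.179
grasp_force: 30.0
```

```bash
python3 - <<'E'
from h import *
s=bot.read_state();print(s["time_s"],s["joint_positions"].round(1),s["position"].round(4),s["force"],s["moment"])
E
```

```text
12.1333 [ -19.7   35.2   95.1   -0.    49.7 -105.3] [ 0.5685 -0.0857  0.1089] [-3.05118901 -2.15935618  2.3011435 ] [-0.43938458  0.72341054  0.05190825]
```

Fully home (TCP z 0.109). Wrist is at -105°, so there is room to turn.

Emit:
{"op": "move_arm", "data": {"increments": [{"xyz":[0,0,0],"roll":0.08,"grip":0},{"xyz":[0,0,0],"roll":0.08,"grip":0},{"xyz":[0,0,0],"roll":0.08,"grip":0},{"xyz":[0,0,0],"roll":0.08,"grip":0},{"xyz":[0,0,0],"roll":0.08,"grip":0}]}}

```text
time_s: 12.55
position: [0.5683, -0.0857, 0.1089]
tcp_rot: [[-0.887, 0.462, 0.0], [0.462, 0.887, -0.0], [-0.0, -0.0, -1.0]]
force: [-3.6, -2.1, 1.8]
opening: 0.182
grasp_force: 30.2
```

```bash
python3 - <<'E'
from h import *
s=bot.read_state();print(s["time_s"],s["joint_positions"].round(1),s["position"].round(4),s["force"],s["moment"])
E
```

```text
12.55 [-19.7  35.2  95.1  -0.   49.7 -82.2] [ 0.5683 -0.0857  0.1089] [-3.5645127  -2.07548936  1.81069588] [-0.48350466  0.78371233  0.16514304]
```

Emit:
{"op": "move_arm", "data": {"increments": [{"xyz":[0,0,0],"roll":0.08,"grip":0},{"xyz":[0,0,0],"roll":0.08,"grip":0},{"xyz":[0,0,0],"roll":0.08,"grip":0},{"xyz":[0,0,0],"roll":0.08,"grip":0},{"xyz":[0,0,0],"roll":0.08,"grip":0}]}}

```text
time_s: 12.97
position: [0.5683, -0.0857, 0.1089]
tcp_rot: [[-0.637, 0.771, -0.0], [0.771, 0.637, -0.0], [-0.0, -0.0, -1.0]]
force: [-4.3, -1.7, 1.8]
opening: 0.179
grasp_force: 30.2
```

Emit:
{"op": "move_arm", "data": {"increments": [{"xyz":[0,0,0],"roll":0.08,"grip":0},{"xyz":[0,0,0],"roll":0.08,"grip":0},{"xyz":[0,0,0],"roll":0.08,"grip":0},{"xyz":[0,0,0],"roll":0.08,"grip":0},{"xyz":[0,0,0],"roll":0.08,"grip":0}]}}

```text
time_s: 13.38
position: [0.5682, -0.0856, 0.1088]
tcp_rot: [[-0.287, 0.958, -0.0], [0.958, 0.287, -0.0], [-0.0, -0.0, -1.0]]
force: [-2.6, -2.1, 1.5]
opening: 0.18
grasp_force: 30.2
```

Emit:
{"op": "move_arm", "data": {"increments": [{"xyz":[0,0,0],"roll":0.08,"grip":0},{"xyz":[0,0,0],"roll":0.08,"grip":0},{"xyz":[0,0,0],"roll":0.08,"grip":0},{"xyz":[0,0,0],"roll":0.08,"grip":0},{"xyz":[0,0,0],"roll":0.08,"grip":0}]}}

```text
time_s: 13.8
position: [0.5683, -0.0855, 0.1088]
tcp_rot: [[0.109, 0.994, 0.0], [0.994, -0.109, 0.0], [0.0, 0.0, -1.0]]
force: [-3.5, -0.8, 2.0]
opening: 0.179
grasp_force: 30.1
```

Emit:
{"op": "move_arm", "data": {"increments": [{"xyz":[0,0,0],"roll":0.08,"grip":0},{"xyz":[0,0,0],"roll":0.08,"grip":0},{"xyz":[0,0,0],"roll":0.08,"grip":0},{"xyz":[0,0,0],"roll":0.08,"grip":0},{"xyz":[0,0,0],"roll":0.08,"grip":0}]}}

```text
time_s: 14.22
position: [0.5685, -0.0855, 0.1089]
tcp_rot: [[0.488, 0.873, 0.001], [0.873, -0.488, 0.0], [0.0, 0.0, -1.0]]
force: [-2.6, -1.0, 1.4]
opening: 0.182
grasp_force: 30.1
```

```bash
python3 - <<'E'
from h import *
s=bot.read_state();print(s["time_s"],s["joint_positions"].round(1),s["position"].round(4),s["force"],s["moment"])
E
```

```text
14.2167 [-19.7  35.2  95.1   0.   49.7   9.5] [ 0.5685 -0.0855  0.1089] [-2.57813289 -0.97901898  1.37238472] [-0.44002438  0.75789116  0.18824828]
```

Emit:
{"op": "move_arm", "data": {"increments": [{"xyz":[0,0,0],"roll":0.08,"grip":0},{"xyz":[0,0,0],"roll":0.08,"grip":0},{"xyz":[0,0,0],"roll":0.08,"grip":0},{"xyz":[0,0,0],"roll":0.08,"grip":0},{"xyz":[0,0,0],"roll":0.08,"grip":0}]}}

```text
time_s: 14.63
position: [0.5686, -0.0856, 0.1088]
tcp_rot: [[0.789, 0.614, 0.001], [0.614, -0.789, -0.0], [0.001, 0.001, -1.0]]
force: [-3.4, -1.7, 1.4]
opening: 0.182
grasp_force: 30.1
```

Emit:
{"op": "move_arm", "data": {"increments": [{"xyz":[0,0,0],"roll":0.08,"grip":0},{"xyz":[0,0,0],"roll":0.08,"grip":0},{"xyz":[0,0,0],"roll":0.08,"grip":0},{"xyz":[0,0,0],"roll":0.08,"grip":0},{"xyz":[0,0,0],"roll":0.08,"grip":0}]}}

```text
time_s: 15.05
position: [0.5687, -0.0857, 0.1088]
tcp_rot: [[0.966, 0.259, 0.001], [0.259, -0.966, -0.001], [0.001, 0.001, -1.0]]
force: [-3.0, -2.9, 1.0]
opening: 0.179
grasp_force: 30.1
```

```bash
python3 - <<'E'
from h import *
s=bot.read_state();print(s["time_s"],s["joint_positions"].round(1),s["position"].round(4),s["force"],s["moment"])
E
```

```text
15.05 [-19.7  35.2  95.1  -0.   49.6  55.3] [ 0.5687 -0.0857  0.1088] [-2.97860071 -2.8611763   1.01464405] [-0.64443772  0.72466345  0.18689915]
```

Emit:
{"op": "move_arm", "data": {"increments": [{"xyz":[0,0,0],"roll":0.08,"grip":0},{"xyz":[0,0,0],"roll":0.08,"grip":0},{"xyz":[0,0,0],"roll":0.08,"grip":0}]}}

```text
time_s: 15.3
position: [0.5687, -0.0858, 0.1089]
tcp_rot: [[1.0, 0.022, 0.001], [0.022, -1.0, -0.001], [0.001, 0.001, -1.0]]
force: [-3.4, -2.1, 1.1]
opening: 0.178
grasp_force: 30.1
```

```bash
cat > st.py <<'E'
from h import *
s=bot.read_state();print(s["time_s"],s["joint_positions"].round(1),s["position"].round(4),s["force"],s["moment"],s["tcp_rot"].round(3).tolist())
E
python3 st.py
```

```text
15.3 [-19.7  35.2  95.1  -0.   49.6  69.1] [ 0.5687 -0.0858  0.1089] [-3.44794049 -2.13330195  1.12843277] [-0.66442479  0.75089109  0.12713666] [[1.0, 0.022, 0.001], [0.022, -1.0, -0.001], [0.001, 0.001, -1.0]]
```

Emit:
{"op": "move_arm", "data": {"increments": [{"xyz":[0,0,0],"roll":0.08,"grip":0},{"xyz":[0,0,0],"roll":0.08,"grip":0},{"xyz":[0,0,0],"roll":0.08,"grip":0}]}}

```text
time_s: 15.55
position: [0.5687, -0.086, 0.1088]
tcp_rot: [[0.976, -0.216, 0.001], [-0.216, -0.976, -0.001], [0.001, 0.001, -1.0]]
force: [-3.5, -3.3, 0.9]
opening: 0.181
grasp_force: 30.1
```

```bash
python3 st.py
```

```text
15.55 [-19.7  35.2  95.1  -0.   49.6  82.8] [ 0.5687 -0.086   0.1088] [-3.5324267  -3.25019785  0.89400655] [-0.65441725  0.81323287  0.14748338] [[0.976, -0.216, 0.001], [-0.216, -0.976, -0.001], [0.001, 0.001, -1.0]]
```

Emit:
{"op": "move_arm", "data": {"increments": [{"xyz":[0,0,0],"roll":0.07,"grip":0},{"xyz":[0,0,0],"roll":0.07,"grip":0},{"xyz":[0,0,0],"roll":0.07,"grip":0}]}}

```text
time_s: 15.8
position: [0.5686, -0.0861, 0.1088]
tcp_rot: [[0.91, -0.414, 0.001], [-0.414, -0.91, -0.001], [0.001, 0.001, -1.0]]
force: [-3.1, -2.3, 1.7]
opening: 0.179
grasp_force: 30.2
```

```bash
python3 st.py
```

```text
15.8 [-19.7  35.2  95.1  -0.1  49.6  94.8] [ 0.5686 -0.0861  0.1088] [-3.09188651 -2.25527962  1.67755362] [-0.69837293  0.87468597  0.15055783] [[0.91, -0.414, 0.001], [-0.414, -0.91, -0.001], [0.001, 0.001, -1.0]]
```

Emit:
{"op": "move_arm", "data": {"increments": [{"xyz":[0,0,0],"roll":0.06,"grip":0},{"xyz":[0,0,0],"roll":0.06,"grip":0}]}}

```text
time_s: 15.97
position: [0.5685, -0.0861, 0.1088]
tcp_rot: [[0.854, -0.52, 0.001], [-0.52, -0.854, -0.001], [0.001, 0.001, -1.0]]
force: [-3.4, -2.8, 1.1]
opening: 0.185
grasp_force: 30.2
```

```bash
python3 st.py
```

```text
15.9667 [-1.970e+01  3.520e+01  9.510e+01 -1.000e-01  4.970e+01  1.017e+02] [ 0.5685 -0.0861  0.1088] [-3.39975598 -2.76143459  1.12707961] [-0.68428087  0.8501721   0.26106709] [[0.854, -0.52, 0.001], [-0.52, -0.854, -0.001], [0.001, 0.001, -1.0]]
```

Emit:
{"op": "move_arm", "data": {"increments": [{"xyz":[0,0,0],"roll":0.06,"grip":0},{"xyz":[0,0,0],"roll":0.06,"grip":0}]}}

```text
time_s: 16.13
position: [0.5685, -0.0861, 0.1089]
tcp_rot: [[0.786, -0.618, 0.0], [-0.618, -0.786, -0.001], [0.001, 0.001, -1.0]]
force: [-3.3, -3.0, 1.2]
opening: 0.18
grasp_force: 30.3
```

```bash
python3 st.py
```

```text
16.1333 [-1.970e+01  3.520e+01  9.510e+01 -1.000e-01  4.970e+01  1.085e+02] [ 0.5685 -0.0861  0.1089] [-3.33244975 -2.95082824  1.23102498] [-0.68527892  0.88028348  0.22589543] [[0.786, -0.618, 0.0], [-0.618, -0.786, -0.001], [0.001, 0.001, -1.0]]
```

Emit:
{"op": "move_arm", "data": {"increments": [{"xyz":[0,0,0],"roll":0.05,"grip":0},{"xyz":[0,0,0],"roll":0.05,"grip":0}]}}

```text
time_s: 16.3
position: [0.5684, -0.0861, 0.1089]
tcp_rot: [[0.721, -0.693, 0.0], [-0.693, -0.721, -0.001], [0.001, 0.001, -1.0]]
force: [-2.5, -3.4, 1.2]
opening: 0.182
grasp_force: 30.3
```

```bash
python3 st.py
```

```text
16.3 [-1.970e+01  3.520e+01  9.510e+01 -1.000e-01  4.970e+01  1.142e+02] [ 0.5684 -0.0861  0.1089] [-2.48609308 -3.44359688  1.17609612] [-0.69314059  0.88928926  0.29646902] [[0.721, -0.693, 0.0], [-0.693, -0.721, -0.001], [0.001, 0.001, -1.0]]
```

Emit:
{"op": "move_arm", "data": {"increments": [{"xyz":[0,0,0],"roll":0.05,"grip":0},{"xyz":[0,0,0],"roll":0.05,"grip":0}]}}

```text
time_s: 16.47
position: [0.5685, -0.0862, 0.1089]
tcp_rot: [[0.649, -0.761, 0.0], [-0.761, -0.649, -0.002], [0.002, 0.001, -1.0]]
force: [-2.5, -3.5, 1.1]
opening: 0.177
grasp_force: 31.0
```

```bash
python3 st.py; python3 - <<'E'
from h import *
a,P,d=grab("scene")
K,R,t=cam("scene")
def world_look(im,n):
    s=cv2.resize(im[125:205,235:315],(600,600),interpolation=cv2.INTER_CUBIC);cv2.imwrite("pics/c4.png",s[...,::-1])
world_look(a,"scene")
p=bot.read_state()["position"];z=P[...,2];m=(abs(P[...,0]-p[0])<.08)&(abs(P[...,1]-p[1])<.08)&(z>.118)&(z<.145)
k=P[m];print(len(k),k.min(0),k.max(0))
E
```

```text
16.4667 [-1.970e+01  3.520e+01  9.510e+01 -1.000e-01  4.970e+01  1.199e+02] [ 0.5685 -0.0862  0.1089] [-2.46097572 -3.4788309   1.13935323] [-0.68395777  0.77712922  0.57688639] [[0.649, -0.761, 0.0], [-0.761, -0.649, -0.002], [0.002, 0.001, -1.0]]
110 [ 0.54736931 -0.13478678  0.11810863] [ 0.60888831 -0.06377312  0.14468819]
```

View pics/c4.png

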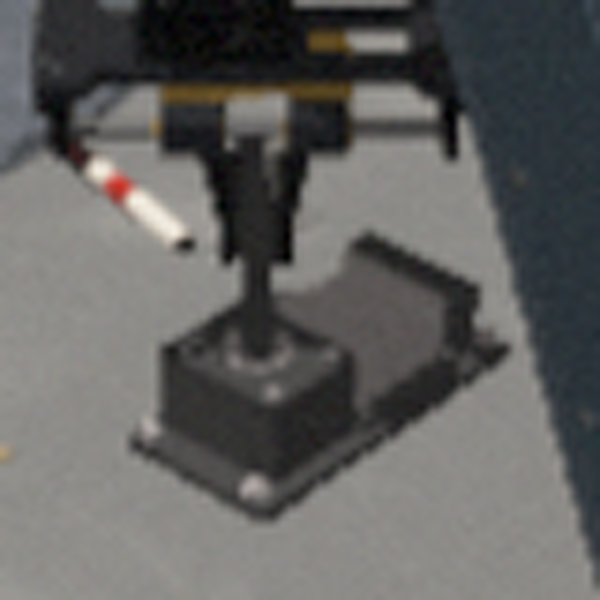

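The key is fully in the bore (crop (260,340)) and the torque is climbing steeply, so the jaw is tightening. A little more.

Emit:
{"op": "move_arm", "data": {"increments": [{"xyz":[0,0,0],"roll":0.05,"grip":0},{"xyz":[0,0,0],"roll":0.03,"grip":0},{"xyz":[0,0,0],"roll":0,"grip":0}]}}

```text
time_s: 16.77
position: [0.5688, -0.0861, 0.1088]
tcp_rot: [[0.588, -0.809, 0.001], [-0.809, -0.588, -0.002], [0.002, 0.0, -1.0]]
force: [-3.3, -2.2, 2.0]
opening: 0.186
grasp_force: 31.2
```

```bash
python3 st.py
```

```text
16.7667 [-1.970e+01  3.520e+01  9.510e+01 -1.000e-01  4.960e+01  1.243e+02] [ 0.5688 -0.0861  0.1088] [-3.27624395 -2.21094237  2.01582244] [-0.71367988  0.69788108  0.61951659] [[0.588, -0.809, 0.001], [-0.809, -0.588, -0.002], [0.002, 0.0, -1.0]]
```

The torque has levelled off after about 4.0 rad, so the screw is at its stop. Relieving the torque and withdrawing.

Emit:
{"op": "move_arm", "data": {"increments": [{"xyz":[0,0,0],"roll":-0.04,"grip":0},{"xyz":[0,0,0],"roll":-0.03,"grip":0},{"xyz":[0,0,-5],"roll":0,"grip":0},{"xyz":[0,0,-5],"roll":0,"grip":0},{"xyz":[0,0,-5],"roll":0,"grip":0}]}}

```text
time_s: 17.18
position: [0.5677, -0.0851, 0.1224]
tcp_rot: [[0.64, -0.768, -0.002], [-0.768, -0.64, 0.001], [-0.002, 0.001, -1.0]]
force: [-2.0, -1.5, -5.7]
opening: 0.179
grasp_force: 29.8
```

```bash
python3 st.py
```

```text
17.1833 [-19.7  34.   94.6   0.   51.5 120.5] [ 0.5677 -0.0851  0.1224] [-1.98141552 -1.50709275 -5.67320206] [-0.40881407  0.38219047  0.02527825] [[0.64, -0.768, -0.002], [-0.768, -0.64, 0.001], [-0.002, 0.001, -1.0]]
```

Emit:
{"op": "move_arm", "data": {"increments": [{"xyz":[0,0,-10],"roll":0,"grip":0},{"xyz":[0,0,-10],"roll":0,"grip":0},{"xyz":[0,0,-15],"roll":0,"grip":0},{"xyz":[0,0,-20],"roll":0,"grip":0},{"xyz":[0,0,-15],"roll":0,"grip":0}]}}

```text
time_s: 17.6
position: [0.5703, -0.0852, 0.1972]
tcp_rot: [[0.64, -0.768, 0.006], [-0.768, -0.64, 0.0], [0.004, -0.005, -1.0]]
force: [0.7, 0.8, -3.2]
opening: 0.185
grasp_force: 29.7
```

Emit:
{"op": "move_arm", "data": {"increments": [{"xyz":[0,0,0],"roll":-0.1,"grip":0},{"xyz":[0,0,0],"roll":-0.12,"grip":0},{"xyz":[0,0,0],"roll":-0.12,"grip":0},{"xyz":[0,0,0],"roll":-0.12,"grip":0},{"xyz":[0,0,0],"roll":-0.12,"grip":0}]}}

```text
time_s: 18.02
position: [0.57, -0.0851, 0.1962]
tcp_rot: [[0.958, -0.286, 0.006], [-0.286, -0.958, 0.0], [0.005, -0.002, -1.0]]
force: [0.5, -0.7, -3.3]
opening: 0.181
grasp_force: 29.7
```

Emit:
{"op": "move_arm", "data": {"increments": [{"xyz":[0,0,0],"roll":-0.12,"grip":0},{"xyz":[0,0,0],"roll":-0.12,"grip":0},{"xyz":[0,0,0],"roll":-0.12,"grip":0},{"xyz":[0,0,0],"roll":0,"grip":0},{"xyz":[0,0,0],"roll":0,"grip":0}]}}

```text
time_s: 18.43
position: [0.5695, -0.0853, 0.1954]
tcp_rot: [[0.998, 0.061, 0.004], [0.061, -0.998, -0.0], [0.004, 0.0, -1.0]]
force: [0.2, -0.3, -3.9]
opening: 0.183
grasp_force: 29.7
```

```bash
python3 st.py; python3 - <<'E'
from h import *
s=bot.read_state();p=s["position"];R=s["tcp_rot"]
print("delta tool",R.T@(np.array([.477,.243,.1886])-p)*1000)
a,P,d=grab("scene");z=P[...,2];m=(abs(P[...,0]-p[0])<.03)&(abs(P[...,1]-p[1])<.03)
for lo in np.arange(.085,.18,.01):
    k=P[m&(z>lo)&(z<lo+.01)]
    if len(k): print(round(lo,3),len(k),(k.mean(0)-p).round(4))
E
```

```text
18.4333 [-19.7  28.2  91.1   0.1  60.4  66.8] [ 0.5695 -0.0853  0.1954] [ 0.2160437  -0.33556049 -3.86640402] [ 0.04114561  0.04861763 -0.0261254 ] [[0.998, 0.061, 0.004], [0.061, -0.998, -0.0], [0.004, 0.0, -1.0]]
delta tool [ -72.25812226 -333.35139605    6.39267782]
0.095 2 [-0.0035  0.0062 -0.0911]
0.105 13 [-0.0025  0.0049 -0.0857]
0.115 10 [-0.0036  0.0057 -0.0756]
0.125 14 [-0.004   0.0062 -0.0657]
0.135 13 [-0.0037  0.0066 -0.0549]
0.145 12 [-0.0024  0.006  -0.0457]
0.155 13 [-0.0048  0.0059 -0.0357]
0.165 13 [-0.0035  0.0067 -0.0255]
0.175 13 [-0.0024  0.0061 -0.0163]
```

Emit:
{"op": "move_arm", "data": {"increments": [{"xyz":[-4,-18,0],"roll":0,"grip":0},{"xyz":[-7.2,-33.3,0],"roll":0,"grip":0},{"xyz":[-7.2,-33.3,0],"roll":0,"grip":0},{"xyz":[-7.2,-33.3,0],"roll":0,"grip":0},{"xyz":[-7.2,-33.3,0],"roll":0,"grip":0}]}}

```text
time_s: 18.9
position: [0.5257, 0.0646, 0.1941]
tcp_rot: [[0.998, 0.061, 0.001], [0.061, -0.998, 0.001], [0.002, -0.001, -1.0]]
force: [-0.2, -0.7, -3.0]
opening: 0.18
grasp_force: 29.7
```

Emit:
{"op": "move_arm", "data": {"increments": [{"xyz":[-7.2,-33.3,0],"roll":0,"grip":0},{"xyz":[-7.2,-33.3,0],"roll":0,"grip":0},{"xyz":[-7.2,-33.3,0],"roll":0,"grip":0},{"xyz":[-7.2,-33.3,0],"roll":0,"grip":0},{"xyz":[-7.2,-33.3,0],"roll":0,"grip":0}]}}

```text
time_s: 19.32
position: [0.4788, 0.2289, 0.1943]
tcp_rot: [[0.998, 0.062, 0.002], [0.062, -0.998, 0.001], [0.002, -0.001, -1.0]]
force: [0.5, -0.2, -3.5]
opening: 0.183
grasp_force: 29.7
```

Emit:
{"op": "move_arm", "data": {"increments": [{"xyz":[-3.2,-15.6,8],"roll":0,"grip":0},{"xyz":[0,0,10],"roll":0,"grip":0},{"xyz":[0,0,6],"roll":0,"grip":0},{"xyz":[0,0,0],"roll":0,"grip":0},{"xyz":[0,0,0],"roll":0,"grip":0}]}}

```text
time_s: 19.73
position: [0.4751, 0.2414, 0.1692]
tcp_rot: [[0.998, 0.063, -0.001], [0.063, -0.998, -0.0], [-0.001, 0.0, -1.0]]
force: [0.6, -0.4, -2.1]
opening: 0.182
grasp_force: 29.7
```

```bash
python3 st.py; python3 - <<'E'
from h import *
s=bot.read_state();p=s["position"]
a,P,d=grab("scene");z=P[...,2];m=(abs(P[...,0]-p[0])<.03)&(abs(P[...,1]-p[1])<.03)
for lo in np.arange(.065,.14,.01):
    k=P[m&(z>lo)&(z<lo+.01)]
    if len(k): print(round(lo,3),len(k),(k.mean(0)-p).round(4))
b=grab("top")[0]
c=np.hstack([cv2.resize(a[185:275,165:255],(400,400)),cv2.resize(b[140:195,275:355],(400,400))]);cv2.imwrite("pics/c5.png",c[...,::-1])
E
```

```text
19.7333 [ 14.9  27.4  98.4  -0.   54.3 101.3] [0.4751 0.2414 0.1692] [ 0.5677601  -0.37264968 -2.14520843] [0.00614637 0.02649069 0.00262458] [[0.998, 0.063, -0.001], [0.063, -0.998, -0.0], [-0.001, 0.0, -1.0]]
0.075 12 [-0.0034  0.0048 -0.0885]
0.085 17 [-0.0027  0.0045 -0.0793]
0.095 13 [-0.0053  0.0026 -0.0697]
0.105 20 [-0.0024  0.0056 -0.0602]
0.115 14 [-0.0044  0.0047 -0.0498]
0.125 21 [-0.0037  0.0042 -0.0396]
0.135 17 [-0.0014  0.0044 -0.029 ]
```

View pics/c5.png

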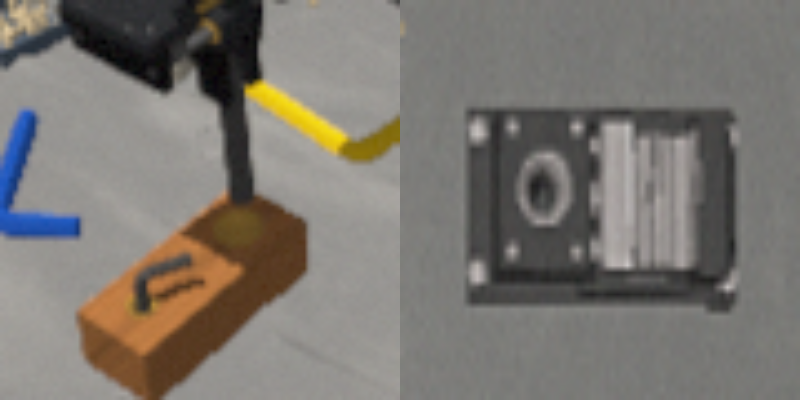

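The jaw now sits against the block, with a gap at the housing at crop (595,195). The key hangs upright over its own hole at (238,215). Lowering it.

Emit:
{"op": "move_arm", "data": {"increments": [{"xyz":[1.5,-1.5,3],"roll":0,"grip":0},{"xyz":[0,0,5],"roll":0,"grip":0},{"xyz":[0,0,5],"roll":0,"grip":0},{"xyz":[0,0,5],"roll":0,"grip":0},{"xyz":[0,0,5],"roll":0,"grip":0}]}}

```text
time_s: 20.25
position: [0.4761, 0.2438, 0.1458]
tcp_rot: [[0.998, 0.064, -0.001], [0.064, -0.998, -0.0], [-0.001, 0.0, -1.0]]
force: [0.5, 0.3, -3.3]
opening: 0.177
grasp_force: 29.7
```

Emit:
{"op": "move_arm", "data": {"increments": [{"xyz":[0,0,4],"roll":0,"grip":0},{"xyz":[0,0,4],"roll":0,"grip":0},{"xyz":[0,0,4],"roll":0,"grip":0},{"xyz":[0,0,0],"roll":0,"grip":0}]}}

```text
time_s: 20.58
position: [0.4767, 0.2441, 0.1338]
tcp_rot: [[0.998, 0.065, 0.001], [0.065, -0.998, 0.0], [0.001, -0.0, -1.0]]
force: [1.9, 0.4, -3.5]
opening: 0.179
grasp_force: 29.7
```

In the bore with little side force. Going to the bottom (TCP about 0.099).

Emit:
{"op": "move_arm", "data": {"increments": [{"xyz":[0,0,7],"roll":0,"grip":0},{"xyz":[0,0,7],"roll":0,"grip":0},{"xyz":[0,0,7],"roll":0,"grip":0},{"xyz":[0,0,5],"roll":0,"grip":0},{"xyz":[0,0,4],"roll":0,"grip":0}]}}

```text
time_s: 21.0
position: [0.477, 0.2441, 0.1038]
tcp_rot: [[0.998, 0.065, 0.001], [0.065, -0.998, 0.0], [0.001, -0.0, -1.0]]
force: [3.3, 0.4, -2.7]
opening: 0.183
grasp_force: 29.7
```

Emit:
{"op": "move_arm", "data": {"increments": [{"xyz":[0,0,2],"roll":0,"grip":0},{"xyz":[0,0,1.5],"roll":0,"grip":0},{"xyz":[0,0,1],"roll":0,"grip":0},{"xyz":[0,0,0],"roll":0,"grip":0}]}}

```text
time_s: 21.33
position: [0.4767, 0.2441, 0.1]
tcp_rot: [[0.998, 0.065, 0.001], [0.065, -0.998, 0.0], [0.001, -0.0, -1.0]]
force: [2.3, 1.2, -4.6]
opening: 0.183
grasp_force: 29.7
```

Emit:
{"op": "move_arm", "data": {"increments": [{"xyz":[0,0,1],"roll":0,"grip":0},{"xyz":[0,0,0.7],"roll":0,"grip":0},{"xyz":[0,0,0],"roll":0,"grip":0}]}}

```text
time_s: 21.58
position: [0.4769, 0.2441, 0.0989]
tcp_rot: [[0.998, 0.065, 0.002], [0.065, -0.998, 0.0], [0.002, -0.0, -1.0]]
force: [2.3, 1.6, 1.3]
opening: 0.183
grasp_force: 29.7
```

Emit:
{"op": "move_arm", "data": {"increments": [{"xyz":[0,0,0],"roll":0,"grip":25},{"xyz":[0,0,0],"roll":0,"grip":40},{"xyz":[0,0,0],"roll":0,"grip":55},{"xyz":[0,0,0],"roll":0,"grip":60},{"xyz":[0,0,0],"roll":0,"grip":60}]}}

```text
time_s: 22.0
position: [0.4754, 0.2437, 0.098]
tcp_rot: [[0.998, 0.065, -0.002], [0.065, -0.998, -0.0], [-0.002, 0.0, -1.0]]
force: [0.6, 0.3, 0.2]
opening: 0.467
grasp_force: 0.0
```

Emit:
{"op": "move_arm", "data": {"increments": [{"xyz":[0,0,0],"roll":0,"grip":60},{"xyz":[0,0,-10],"roll":0,"grip":60},{"xyz":[0,0,-20],"roll":0,"grip":60},{"xyz":[0,0,-30],"roll":0,"grip":60},{"xyz":[0,0,-30],"roll":0,"grip":60}]}}

```text
time_s: 22.42
position: [0.4754, 0.2437, 0.1891]
tcp_rot: [[0.998, 0.065, -0.002], [0.065, -0.998, -0.001], [-0.002, 0.0, -1.0]]
force: [0.0, 1.3, -0.3]
opening: 0.596
grasp_force: 0.0
```

Emit:
{"op": "move_arm", "data": {"increments": [{"xyz":[0,0,-30],"roll":0,"grip":60},{"xyz":[0,0,-30],"roll":0,"grip":60},{"xyz":[0,30,0],"roll":0,"grip":60},{"xyz":[0,40,0],"roll":0,"grip":60},{"xyz":[0,40,0],"roll":0,"grip":60}]}}

```text
time_s: 22.83
position: [0.4834, 0.1338, 0.2499]
tcp_rot: [[0.998, 0.068, 0.003], [0.068, -0.998, 0.0], [0.003, 0.0, -1.0]]
force: [0.4, -0.7, -0.3]
opening: 0.605
grasp_force: 0.0
```

Emit:
{"op": "move_arm", "data": {"increments": [{"xyz":[0,40,0],"roll":0,"grip":60},{"xyz":[0,40,0],"roll":0,"grip":60},{"xyz":[0,30,0],"roll":0,"grip":60},{"xyz":[0,0,0],"roll":0,"grip":60},{"xyz":[0,0,0],"roll":0,"grip":60}]}}

```text
time_s: 23.25
position: [0.4906, 0.0229, 0.2489]
tcp_rot: [[0.998, 0.061, 0.001], [0.061, -0.998, 0.0], [0.001, -0.0, -1.0]]
force: [0.4, -0.1, -0.0]
opening: 0.6
grasp_force: 0.0
```

```bash
python3 st.py; python3 - <<'E'
from h import *
a,P,d=grab("scene","scene_end");b,Q,_=grab("top")
c=np.hstack([cv2.resize(a[130:280,165:315],(400,400)),cv2.resize(b[90:240,155:305],(400,400))]);cv2.imwrite("pics/c6.png",c[...,::-1])
for X in(P,Q):
    x,y,z=X[...,0],X[...,1],X[...,2]
    m=(x>.43)&(x<.56)&(y>.19)&(y<.31)&(z>.095)&(z<.16);k=X[m]
    if len(k): print(len(k),k.min(0),k.max(0),"top z",np.percentile(k[:,2],90),cv2.minAreaRect((k[:,:2]*1000).astype(np.float32)))
E
```

```text
23.25 [-10.4  17.9  99.    0.   63.   76.1] [0.4906 0.0229 0.2489] [ 0.40751023 -0.08724349 -0.02621891] [ 0.00723365 -0.04322403 -0.00182861] [[0.998, 0.061, 0.001], [0.061, -0.998, 0.0], [0.001, -0.0, -1.0]]
165 [0.47155415 0.23495674 0.09539601] [0.54056434 0.25879757 0.1292917 ] top z 0.12651472595888366 ((506.2853698730469, 246.6018524169922), (69.45298767089844, 21.834142684936523), 2.590259075164795)
140 [0.47023377 0.23596073 0.09537343] [0.53976186 0.25827988 0.13177424] top z 0.12774551687387786 ((504.8452453613281, 247.10630798339844), (69.6655044555664, 16.435997009277344), 5.890132427215576)
```

View pics/c6.png

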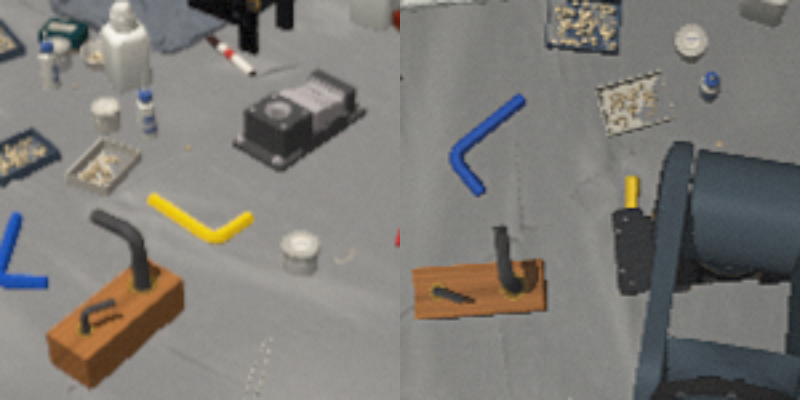

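The key stands upright in its own hole with its top at z≈0.128, as expected when fully home. The small key, pot and glue bottle are all still standing, and the jaw is against the block. Handing in.

```bash
python3 -c "
from rig import bot
print(bot.hand_in())"
```

```text
the job is handed in; nothing more can be done
None
```

I handed the job in at about 23 s: the screw was turned clockwise to its stop in one grip, so the jaw should hold the block tight. The larger key is back upright, fully down in its own hole, and nothing was knocked over.

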